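# Swing the inspection lamp over a vacuum tee and wind its timer

## Robot

A 7-joint arm with a two-finger parallel gripper is mounted at the origin on the work surface. World frame = base frame: x ahead of the robot, y to its left, z up, the work surface at z = 0. Lengths are in m, angles in rad, forces in N, time in s.
With the tool pointing down it reaches from about 0.425 to 0.925 m from the base axis. Payload 6.8 kg.
Tool frame: the origin (TCP) lies midway between the tips of the shut fingers; the grasp point (between the pads) lies 19 mm behind it; x points along the fingers, y is the direction in which the jaws open and shut, and the axes are right-handed (so a half turn about x gives the same grasp; the last joint's range is limited). The gripper opens to 85 mm and grips with 20 to 120 N. Pads are 22 mm wide; open, the fingers measure 114 mm over their backs; the gripper's body (76 mm by 85 mm) begins 54 mm behind the grasp point. The pads swing forward as they close: fully open they stand 13 mm farther back than shut.
Start: joints at [1.096, 0.477, 0.022, 1.555, -0.011, 1.109, -0.083], TCP at [0.242, -0.63, 0.231] pointing down, gripper open.
Joint ranges: [-2.96, 2.96], [-0.34, 2.1], [-1.41, 1.46], [0.24, 2.44], [-1.37, 4.51], [0.17, 1.92], [-2.96, 2.96]. Speed limits (rad/s): [2.39, 2.39, 3.14, 3.14, 3.14, 3.14, 3.14].

## Interface

Orientations are given as a rotation vector (axis times angle).
In Python, from bench import r, viewer, nets gives the robot as it stands.
- The arm moves only by the shell command python3 -m pendant 'ROWS' [FORCE]. ROWS is JSON, one flat list of numbers, 5 for each row, row after row: the finger opening in mm, from 0 to 85.4, then the shift along the tool's x, y, z in mm, then the turn about the tool's x in rad. A call has 1 to 20 rows; each row shifts and turns the commanded pose from where the row before left it, along the tool's axes as they then stand; what a row does not reach is not made up. A row lasts 1/8 s, in which the tool goes at most 62.5 mm and 10.7 degrees, less where a joint would pass 70% of its speed; a pose out of reach is approached as far as the arm can. A call with a gripper value outside its range is refused whole. The fingers move at their own pace and stop on an object; FORCE is the grip in N (left out, the last holds). Time passes only in rows, so rows that do not move let the fingers close. It gives the time, the measured TCP pose, the force and the opening at its end, in the units of the state.
- r.get_obs(): the state, without advancing time (a new reading comes with each control period).
- viewer.grab_frame(name): name is "scene" or "side" or "wrist"; returns (picture, depth): 384x512x3 uint8, red, green, blue; 384x512 float32, m along the optical axis (not along the pixel's ray), 0 where there is no reading.
- viewer.calibration(name): a dict with "mtx" (3x3 intrinsics, pixels), "distortion" ([k1, k2, p1, p2, k3] as OpenCV has them; the pictures are not rectified), "world_to_cam" (4x4, takes a point from world to camera coordinates). Camera axes: x right, y up, looking along -z (the intrinsics and any distortion apply to the point x, -y, -z); pixel columns grow to the right and rows downward; lengths in m; the calibration is good to about 2 mm. A picture is of the moment at which its call begins: read the wrist's pose just before it. calibration takes no time and is no camera call; for the wrist camera it gives the pose at the moment of the call.
- r.hand_in(): hands the job in, once; it reports no verdict.
Trained networks look in the newest picture that a camera, given by its name, has taken for a name from the list of things; names that differ only in an ending like _2 or _b are one class to them, and where a whole thing is asked for, a point or a joint stands for the part that bears it (a point fixed in the world has none). Each returns a list of dicts, best first, with "score" (0 to 1); they miss things now and then, are a little off and sometimes report something else, mostly with a low value. They report only what shows in the picture. A call takes as long as a camera call. They do not tell look-alikes from the thing itself.
- nets.look_for(name, camera): "location" ([x, y, z] in m, in world coordinates, good to about 4 mm: the middle of the surface that is visible of it).
- nets.silhouettes(name, camera): "mask" (384x512 bool, what is visible of it).
The state is a dict: "clock": time; "joints": joint angles; "qvel": joint speeds; "tau": joint torques, N m; "tcp_pos": TCP position; "orientation": TCP orientation; "contact_force": force on the tool from outside, world axes, zero at the start; "moment": the same for the moment, N m; "grip_width": finger opening in m.
Only numpy, scipy, OpenCV 4.12 (cv2) and the standard library are available. Lean on these libraries where they do the work, as an engineer would, in place of code of your own. Each camera call takes 0.05 s, during which the arm holds its last target. There are 200 camera calls.

## Task

Set up the lamp inspection of the steel pipe tee that stands on the rubber mat: swing the lamp arm round until the lamp head is centred above the tee, and wind the timer's wing key clockwise, in repeated partial turns, until it is fully wound. Leave the tee standing where it is and do not disturb the other things on the bench.

Things in the scene. Friction and masses are not known exactly. Their poses are not given: they have to be found in the camera images.
- lamp_hinge (a point): point on the upright axis of the lamp stand, 190 mm above the bench, in the middle of the lamp arm's hinge. The stand is a steel post 26 mm thick on a round grey foot of 140 mm diameter, fixed to the bench; the hinge barrel's top is at 213 mm.
- lamp_knob (a point): grip point on the axis of the upright black round knob (30 mm diameter, from 211 to 256 mm above the bench) in the middle of the lamp head's top; the point is 235 mm above the bench, 260 mm from the hinge axis. Its x axis points to the hinge. Lamp head: round white shade 124 mm wide, from 160 to 205 mm above the bench, on a flat aluminium arm at 183 to 197 mm.
- lamp_lens (a point): middle of the round glass in the lamp head's underside, 160 mm above the bench, straight below the knob
- lamp (a joint): swing of the lamp arm about the upright post, rad, growing counter-clockwise seen from above, from -1.2 to 1.2; stiff hinge, stays where it is left (about 2 N at the knob moves it)
- tee: loose steel pipe tee (vacuum fitting) standing upright on its branch: foot flange 55 mm wide, a level tube 120 mm long along its y axis with 55 mm end flanges, 96 mm tall; origin in the middle of the foot's underside, z up; about 0.45 kg. It stands on the rubber mat (180 x 150 x 4 mm, fixed), 248 to 272 mm from the lamp's hinge axis.
- key_grip (a point): grip point on the upright axis of the timer's steel wing key, 85 mm above the bench. The wing is a flat bar 66 mm long (this point's x), 12 mm thick (y), from 63 to 99 mm above the bench; a black pointer under it shows its -x end. The timer is a fixed grey box 130 x 130 x 50 mm; its low steel pin (6 mm high, 52 mm from the axis) is where the pointer ends when fully wound.
- timer_key (a joint): how far the key is wound, rad: 0 unwound, 2.6 fully wound, at a hard stop; grows as the key is turned clockwise seen from above. A light spring works against it, but a ratchet-like friction keeps it where it is let go (about 0.15 N m turns it).
- bin: bystander: loose blue open parts bin 150 x 110 x 70 mm with small steel fittings in it; origin in the middle of its underside
- blank: bystander: loose aluminium blank flange, a disc 88 mm wide and 16 mm thick; origin in the middle of its underside
- wrench: bystander: loose steel wrench 180 mm long, lying flat; origin in the middle of its underside
There are look-alikes about, which are no part of the job. Of the things shaped like the part that bears key_grip, the grey one is meant.

How it is judged:
At the end, for the whole second after the job is handed in: The middle of the lamp head is within 30 mm, seen from above, of the middle of the tee and the arm is at rest; the timer key is wound to at least 2.35 of its 2.6 rad and stays so; the tee stands upright (within 0.1 rad) within 20 mm of where it started (horizontal distance between lamp_lens and tee below 0.03 m and velocity of joint lamp between -0.05 and 0.05 rad/s and value of joint timer_key above 2.35 rad and distance of tee from where it was at the start of the episode below 0.02 m and angle between tee's own z axis and vertical below 0.1 rad); the robot touches nothing.
It fails at once if the tee is tipped by more than 0.4 rad (angle between tee's own z axis and vertical above 0.4 rad).
It fails at once if the bin, the blank flange or the wrench is moved by more than 30 mm (distance of any of bin, blank, wrench from where it was at the start of the episode above 0.03 m).
It also fails if it takes over 70 s, if anything falls off the work surface, if the arm or the gripper's body presses on something with over 40 N, if the wrist force passes 120 N, or if a joint passes its speed limit or range.

## Working session

There is one attempt and no reset: what is moved stays moved. The work goes in short steps, Python scripts to look and compute and a shell command to move; the robot and the scene stay as the last step left them, time stands still between calls to the robot, and variables do not carry over. Pictures are saved under pics/ and viewed, about 8 in all and at most 12, crops included, and the job is handed in when it is done.

```bash
mkdir -p pics; ls; cat > h.py <<'E'
import numpy as np, cv2
from bench import r, viewer, nets
def grab(n,save=None):
    p,d=viewer.grab_frame(n); c=viewer.calibration(n)
    if save: cv2.imwrite('pics/'+save,cv2.cvtColor(p,cv2.COLOR_RGB2BGR))
    return p,d,c
def cloud(d,c):
    K=np.array(c['mtx'],float);D=np.array(c['distortion'],float);M=np.linalg.inv(np.array(c['world_to_cam']))
    h,w=d.shape;u,v=np.meshgrid(np.arange(w),np.arange(h))
    q=cv2.undistortPoints(np.stack([u,v],-1).reshape(-1,1,2).astype(np.float64),K,D).reshape(h,w,2)
    P=np.stack([q[...,0]*d,-q[...,1]*d,-d,np.ones_like(d)],-1)
    W=(P@M.T)[...,:3]; W[d==0]=np.nan
    return W
E
python3 - <<'E'
from h import *
a,d1,c1=grab('scene')
b,d2,c2=grab('side')
cv2.imwrite('pics/a.png',cv2.cvtColor(a,cv2.COLOR_RGB2BGR));cv2.imwrite('pics/b.png',cv2.cvtColor(b,cv2.COLOR_RGB2BGR))
np.savez('s.npz',a=a,b=b,W1=cloud(d1,c1),W2=cloud(d2,c2))
for n in ['lamp_knob','tee','key_grip','lamp_hinge','bin','blank','wrench']:
  for cam in ['scene','side']:
    for o in nets.look_for(n,cam)[:4]: print(n,cam,round(o['score'],2),np.round(o['location'],3))
o=r.get_obs();print(o['clock'],o['tcp_pos'],o['orientation'])
E
```

```text
pics
lamp_knob side 0.91 [0.47  0.303 0.198]
lamp_knob side 0.19 [ 0.747 -0.081  0.014]
tee scene 0.69 [0.492 0.006 0.089]
tee scene 0.59 [ 0.711 -0.28   0.043]
tee scene 0.48 [ 0.511 -0.335  0.097]
tee side 0.69 [0.478 0.025 0.083]
key_grip scene 0.6 [ 0.513 -0.341  0.095]
key_grip side 0.44 [ 0.507 -0.323  0.083]
key_grip side 0.21 [0.471 0.302 0.2  ]
lamp_hinge scene 0.6 [0.49  0.259 0.195]
lamp_hinge side 0.69 [0.467 0.3   0.2  ]
bin scene 0.8 [ 0.71  -0.277  0.042]
bin side 0.89 [ 0.707 -0.275  0.044]
blank scene 0.91 [ 0.756 -0.097  0.017]
blank side 0.73 [ 0.748 -0.083  0.016]
blank side 0.17 [ 0.507 -0.32   0.083]
wrench scene 0.46 [0.616 0.457 0.006]
wrench side 0.61 [0.611 0.46  0.004]
wrench side 0.28 [0.476 0.027 0.085]
0.8 [ 0.24207839 -0.63010692  0.23133353] [ 2.02128265  0.37481518 -2.02125142]
```

View pics/a.png

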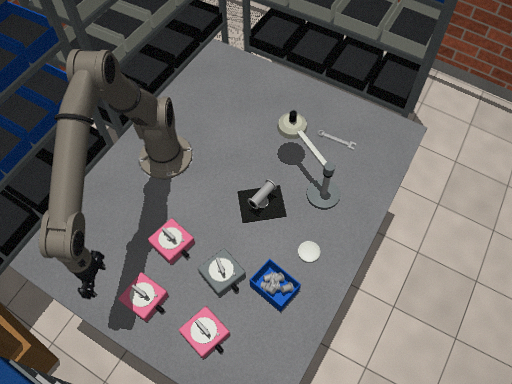

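View pics/b.png

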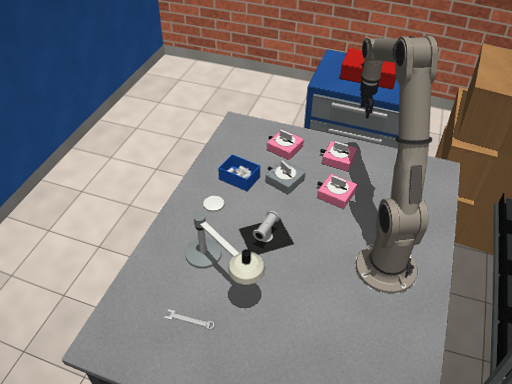

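Scene picture: lamp knob is at (293,116), hinge at (328,170) and tee at (262,195). There are four timers: the grey one at (221,270), and pink ones at (171,240), (144,295) and (205,330). The grey one is the one meant. Next I'll measure it and check it in an enlarged crop.

```bash
python3 - <<'E'
from h import *
s=np.load('s.npz');a,b,W1,W2=[s[k] for k in('a','b','W1','W2')]
def sel(W,img,c,rad,z0,z1):
    m=(np.hypot(W[...,0]-c[0],W[...,1]-c[1])<rad)&(W[...,2]>z0)&(W[...,2]<z1)
    return W[m],img[m]
for n,W,im in(('scene',W1,a),('side',W2,b)):
    print(n)
    P,_=sel(W,im,(.47,.30),.12,.213,.27)
    print('knob',len(P),np.nanmedian(P,0).round(3),P.min(0).round(3),P.max(0).round(3))
    P,_=sel(W,im,(.72,.15),.12,.20,.225); 
    if len(P): print('hinge top',len(P),P.mean(0).round(3),P.min(0).round(3),P.max(0).round(3))
    P,_=sel(W,im,(.72,.15),.12,.03,.17)
    if len(P): print('post',len(P),P.mean(0).round(3),P.min(0).round(3),P.max(0).round(3))
    P,_=sel(W,im,(.50,.01),.11,.075,.11)
    x=P[:,:2];m=x.mean(0);u,S,V=np.linalg.svd(x-m,full_matrices=False);t=(x-m)@V[0];mid=m+V[0]*(t.min()+t.max())/2
    print('tee',len(P),m.round(3),mid.round(3),V[0].round(3),np.ptp(t).round(3))
    P,_=sel(W,im,(.51,-.335),.06,.07,.12)
    x=P[:,:2];m=x.mean(0);u,S,V=np.linalg.svd(x-m,full_matrices=False);t=(x-m)@V[0];mid=m+V[0]*(t.min()+t.max())/2
    print('key',len(P),m.round(3),mid.round(3),V[0].round(3),np.ptp(t).round(3),P[:,2].max())
    P,c=sel(W,im,(.51,-.335),.062,.045,.0635); k=c.max(1)<60
    print('pointer',k.sum(),P[k].mean(0).round(3) if k.any() else '')
    # timer box top outline
    P,_=sel(W,im,(.51,-.335),.11,.045,.056);R=cv2.minAreaRect((P[:,:2]*1000).astype(np.float32));print('box',R)
def crop(im,u,v,k=40):return cv2.resize(im[v-k:v+k,u-k:u+k],(480,480),interpolation=cv2.INTER_CUBIC)
cv2.imwrite('pics/c.png',cv2.cvtColor(np.hstack([crop(a,221,270,30)[:, :380],crop(b,286,176,30)[:, :400]]),cv2.COLOR_RGB2BGR))
E
```

```text
scene
knob 83 [0.462 0.293 0.247] [0.444 0.283 0.214] [0.485 0.316 0.263]
hinge top 104 [0.684 0.17  0.211] [0.625 0.147 0.2  ] [0.706 0.206 0.221]
post 123 [0.689 0.162 0.096] [0.66  0.142 0.03 ] [0.705 0.202 0.169]
tee 295 [0.489 0.008] [0.489 0.01 ] [-0.159 -0.987] 0.13
key 70 [ 0.514 -0.339] [ 0.512 -0.337] [ 0.806 -0.591] 0.07 0.10940520576327173
pointer 0 
box ((512.3390502929688, -336.03533935546875), (129.8248748779297, 130.94580078125), 69.87374877929688)
side
knob 123 [0.455 0.308 0.248] [0.442 0.286 0.215] [0.472 0.318 0.262]
hinge top 120 [0.679 0.179 0.21 ] [0.634 0.151 0.2  ] [0.701 0.203 0.222]
post 166 [0.679 0.182 0.096] [0.653 0.156 0.03 ] [0.696 0.194 0.17 ]
tee 280 [0.484 0.016] [0.484 0.015] [0.149 0.989] 0.128
key 84 [ 0.512 -0.327] [ 0.513 -0.327] [-0.802  0.597] 0.073 0.10555416635985315
pointer 1 [ 0.484 -0.315  0.053]
box ((511.4166564941406, -326.384765625), (133.7652130126953, 137.1578369140625), 69.87339782714844)
```

View pics/c.png

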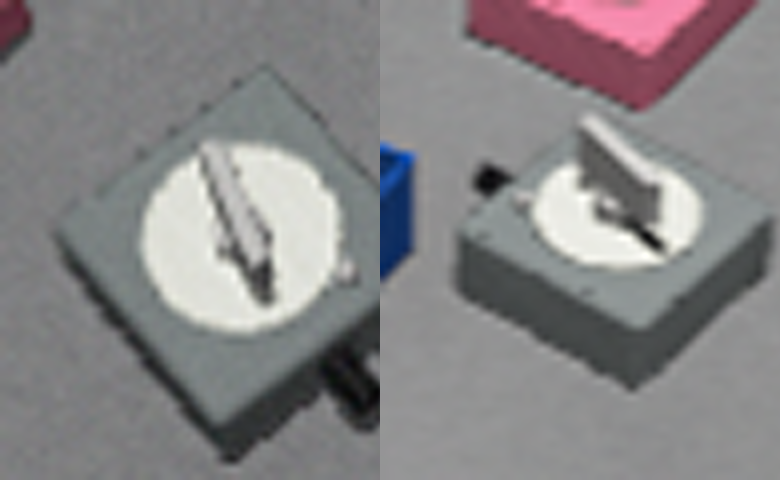

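The crop confirms the grey timer. In the side view its black pointer lies lower right of the dial centre (about (655,240) in the crop) and the pin lies left (525,200). So key +x points to about (0.8,-0.6), and winding to the pin fits 2.6 rad. Next is the move above the key.

```bash
cat >> h.py <<'E'
from scipy.spatial.transform import Rotation as Ro
def plan(xyz,jaw=None):
    """tool-frame shift mm from current pose to xyz; turn about x to bring y axis onto jaw line"""
    o=r.get_obs();R=Ro.from_rotvec(o['orientation']).as_matrix()
    s=R.T@(np.array(xyz)-o['tcp_pos'])*1000
    out=['t',round(o['clock'],2),'tcp',o['tcp_pos'].round(4),'Rx',R[:,0].round(3),'Ry',R[:,1].round(3),'q',np.round(o['joints'],2),'w',round(o['grip_width'],4),'shift',s.round(1)]
    if jaw is not None:
        j=R.T@np.array([*jaw,0]);t=np.arctan2(j[2],j[1]);t=(t+np.pi/2)%np.pi-np.pi/2;out+=['turn',round(t,3)]
    print(*out)
E
python3 - <<'E'
from h import *
plan((.5125,-.332,.231),(.6,.8))
print(np.linalg.inv(viewer.calibration('scene')['world_to_cam'])[:3,3],np.linalg.inv(viewer.calibration('side')['world_to_cam'])[:3,3])
E
```

```text
t 0.8 tcp [ 0.2421 -0.6301  0.2313] Rx [ 0. -0. -1.] Ry [ 0.359 -0.934  0.   ] q [ 1.1   0.48  0.02  1.56 -0.01  1.11 -0.08] w 0.085 shift [ 3.000e-01 -1.813e+02 -3.593e+02] turn 1.01
[ 0.94202467 -0.78012708  1.62924956] [0.10135598 1.2381905  1.49798964]
```

```bash
python3 -m pendant '[85,0,-18,-36,0.1,85,0,-18,-36,0.1,85,0,-18,-36,0.1,85,0,-18,-36,0.1,85,0,-18,-36,0.1,85,0,0,0,0]'; python3 - <<'E'
from h import *
plan((.5125,-.332,.231),(.6,.8))
E
```

```text
clock: 1.55
tcp_pos: [0.4076, -0.5096, 0.2312]
orientation: [-2.157, 0.135, 2.153]
contact_force: [-0.3, 0.1, -0.6]
grip_width: 0.0849
t 1.55 tcp [ 0.4076 -0.5096  0.2312] Rx [ 0.002  0.001 -1.   ] Ry [-0.126 -0.992 -0.002] q [ 0.75  0.44  0.07  1.62 -0.04  1.09 -0.87] w 0.0849 shift [   0.7 -189.4  -81.6] turn 0.517
```

```bash
python3 - <<'E'
# translation of remaining move, in-world, tool frame turning at -0.175/row: shifts per row
import numpy as np
y,z=-189.4,-81.6
for i in range(6):
    t=-.175*i; c,s=np.cos(t),np.sin(t)
    print(np.round([(c*y+s*z)/6,(-s*y+c*z)/6],0))
E
```

```text
[-32. -14.]
[-29. -19.]
[-25. -24.]
[-20. -28.]
[-15. -31.]
[-10. -33.]
```

```bash
python3 -m pendant '[85,0,-32,-14,-0.175,85,0,-29,-19,-0.175,85,0,-25,-24,-0.175,85,0,-20,-28,-0.175,85,0,-15,-31,-0.175,85,0,-10,-33,-0.175,85,0,0,0,-0.175,85,0,0,0,-0.175,85,0,0,0,-0.175,85,0,0,0,-0.175,85,0,0,0,-0.175,85,0,0,0,-0.175,85,0,0,0,-0.175,85,0,0,0,-0.175,85,0,0,0,-0.175,85,0,0,0,0]'; python3 - <<'E'
from h import *
plan((.5125,-.332,.231),(.6,.8))
p,d,c=grab('wrist','w1.png');W=cloud(d,c)
m=(W[...,2]>.07)&(W[...,2]<.115)&(np.hypot(W[...,0]-.512,W[...,1]+.332)<.06)
print(m.sum());P=W[m]
m2=P[:,2]>.09;R=cv2.minAreaRect((P[m2][:,:2]*1000).astype(np.float32));print(R,m2.sum(),P[:,2].max(),np.median(P[m2],0))
E
```

```text
clock: 3.55
tcp_pos: [0.5101, -0.3364, 0.2312]
orientation: [0.511, 1.51, -0.511]
contact_force: [-0.1, 0.8, 0.4]
grip_width: 0.0851
t 3.55 tcp [ 0.5101 -0.3364  0.2312] Rx [-0. -0. -1.] Ry [ 0.607  0.795 -0.   ] q [ 0.87  0.42 -0.51  1.69  0.23  1.09  1.21] w 0.0851 shift [ 0.2  4.9 -0.8] turn -0.009
704
((508.30950927734375, -331.5256042480469), (11.969937324523926, 64.46289825439453), 53.836647033691406) 677 0.10101627809102448 [ 0.50704964 -0.3306942   0.09864142]
```

View pics/w1.png

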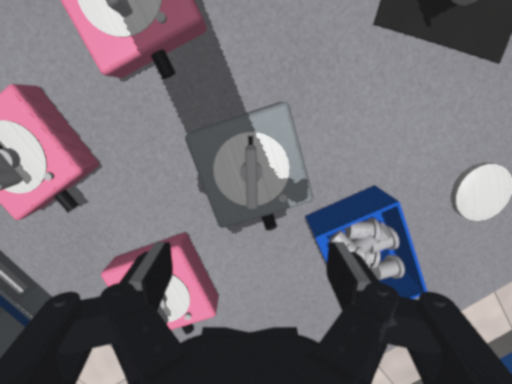

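Wrist view: the grey timer is centred at (250,165), with the wing top along the image vertical. The wing centre measures (0.508,-0.3315). I'm descending on it and closing.

```bash
python3 - <<'E'
from h import *
plan((.509,-.332,.069),(.59,.807))
E
python3 -m pendant '[60,0,3,1,0.01,60,40,0,0,0,60,40,0,0,0,60,40,0,0,0,60,30,0,0,0,60,12,0,0,0,60,0,0,0,0]'; python3 - <<'E'
from h import *
plan((.509,-.332,.069),(.59,.807))
E
```

```text
t 3.6 tcp [ 0.5102 -0.3362  0.2312] Rx [-0. -0. -1.] Ry [ 0.609  0.793 -0.   ] q [ 0.87  0.42 -0.51  1.69  0.23  1.09  1.2 ] w 0.0851 shift [162.2   2.7  -3.5] turn -0.023
clock: 4.47
tcp_pos: [0.5136, -0.3334, 0.0691]
orientation: [0.517, 1.509, -0.517]
contact_force: [0.5, 0.0, 0.7]
grip_width: 0.0599
t 4.47 tcp [ 0.5136 -0.3334  0.0691] Rx [-0.001  0.    -1.   ] Ry [ 0.613  0.79  -0.   ] q [ 0.81  0.61 -0.45  1.81  0.35  0.8   1.09] w 0.0599 shift [ 0.1 -1.7 -4.4] turn -0.029
```

```bash
python3 -m pendant '[60,0,-1.5,-4,-0.03,30,0,0,0,0,0,0,0,0,0,0,0,0,0,0,0,0,0,0,0,0,0,0,0,0]' 60; python3 -m pendant '[0,0,0,0,0.15,0,0,0,0,0.15,0,0,0,0,0.15,0,0,0,0,0.15,0,0,0,0,0.15,0,0,0,0,0.15,0,0,0,0,0.15,0,0,0,0,0]'; python3 - <<'E'
from h import *
plan((.509,-.332,.069));print(r.get_obs()['moment'],r.get_obs()['contact_force'])
E
```

```text
clock: 5.22
tcp_pos: [0.5092, -0.3332, 0.07]
orientation: [0.493, 1.514, -0.495]
contact_force: [-2.6, -0.5, 5.7]
grip_width: 0.011
clock: 6.22
tcp_pos: [0.51, -0.3328, 0.07]
orientation: [1.288, 1.154, -1.288]
contact_force: [0.3, -0.5, 5.7]
grip_width: 0.0114
t 6.22 tcp [ 0.51   -0.3328  0.07  ] Rx [ 0.001 -0.001 -1.   ] Ry [ 0.994 -0.108  0.001] q [ 0.62  0.57 -0.2   1.83  0.16  0.75  0.23] w 0.0114 shift [ 1.  -1.1 -0.7]
[-0.17072981  0.1197592  -0.07462717] [ 0.31232136 -0.53718259  5.66406232]
```

```bash
python3 -m pendant '[0,0,0,0,0.15,0,0,0,0,0.15,0,0,0,0,0.15,0,0,0,0,0.15,0,0,0,0,0.15,0,0,0,0,0.15,0,0,0,0,0.15,0,0,0,0,0.15,0,0,0,0,0.1,0,0,0,0,0]'; python3 - <<'E'
from h import *
plan((.509,-.332,.069));print(r.get_obs()['moment'],r.get_obs()['contact_force'])
E
python3 -m pendant '[0,0,0,0,0.06,0,0,0,0,0.06,0,0,0,0,0.05,0,0,0,0,0]'; python3 - <<'E'
from h import *
plan((.509,-.332,.069));print(r.get_obs()['moment'],r.get_obs()['contact_force'])
E
```

```text
clock: 7.48
tcp_pos: [0.5108, -0.3335, 0.0701]
orientation: [2.134, 0.176, -2.13]
contact_force: [2.9, -5.1, 3.7]
grip_width: 0.0112
t 7.47 tcp [ 0.5108 -0.3335  0.0701] Rx [ 0.002 -0.003 -1.   ] Ry [ 0.167 -0.986  0.003] q [ 0.38  0.56  0.13  1.85 -0.1   0.73 -0.84] w 0.0112 shift [ 1.1 -1.8  1.5]
[-1.05154959 -0.27972798  1.16661479] [ 2.88138205 -5.069733    3.72787474]
clock: 7.98
tcp_pos: [0.5108, -0.3336, 0.0703]
orientation: [2.215, 0.005, -2.213]
contact_force: [0.1, -7.1, 6.8]
grip_width: 0.0111
t 7.97 tcp [ 0.5108 -0.3336  0.0703] Rx [ 0.001 -0.005 -1.   ] Ry [ 0.01  -1.     0.005] q [ 0.34  0.56  0.17  1.85 -0.13  0.73 -0.97] w 0.0111 shift [ 1.3 -1.6  1.8]
[-1.27659576  0.13362403  4.77502445] [ 0.11803855 -7.08174549  6.77791241]
```

The moment about z jumped to 4.8 Nm after about 2.5 rad of turn, so the key is at the hard stop. I'll relax, release, lift and look.

```bash
python3 -m pendant '[0,0,0,0,-0.06,20,0,0,0,0,60,0,0,0,0,60,0,0,0,0,60,-40,0,0,0,60,-40,0,0,0,60,-40,0,0,0,60,-40,0,0,0,60,-20,0,0,0,60,0,0,0,0]'; python3 - <<'E'
from h import *
p,d,c=grab('wrist');W=cloud(d,c)
m=(W[...,2]>.09)&(W[...,2]<.115)&(np.hypot(W[...,0]-.51,W[...,1]+.332)<.06)
P=W[m];print(cv2.minAreaRect((P[:,:2]*1000).astype(np.float32)))
v,u=np.argwhere(m).mean(0).astype(int);print(u,v)
q=p[max(v-60,0):v+60,max(u-60,0):u+60];cv2.imwrite('pics/w2.png',cv2.cvtColor(cv2.resize(q,None,fx=4,fy=4,interpolation=cv2.INTER_CUBIC),cv2.COLOR_RGB2BGR))
plan((.46,.30,.33),(1,0))
E
```

```text
clock: 9.22
tcp_pos: [0.51, -0.3326, 0.2507]
orientation: [2.198, 0.056, -2.192]
contact_force: [1.2, 0.8, -0.6]
grip_width: 0.06
((508.1827697753906, -332.1662902832031), (65.09953308105469, 11.964035034179688), 11.475643157958984)
250 175
t 9.28 tcp [ 0.5093 -0.3321  0.2491] Rx [ 0.  0. -1.] Ry [ 0.052 -0.999 -0.   ] q [ 0.32  0.35  0.2   1.71 -0.08  1.08 -0.97] w 0.0599 shift [ -80.8 -633.8   16.4] turn -1.519
```

View pics/w2.png

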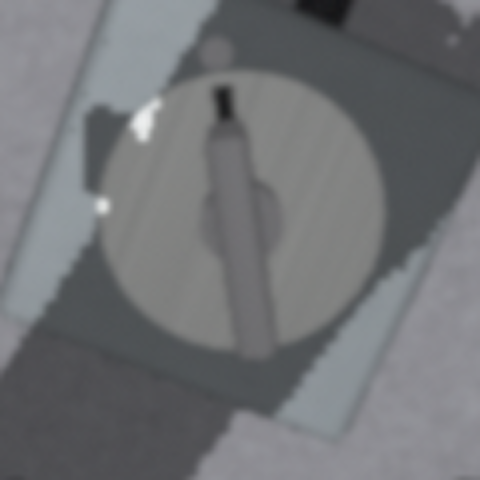

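The pointer (222,100) is aimed at the pin (215,50) to within 1–2° from the dial centre at (243,212), so the key is fully wound. On to the lamp knob.

```bash
python3 -m pendant '[60,-40,-20,0,0,60,-41,-40,0,0,60,0,-50,2,0,60,0,-50,2,0,60,0,-50,2,0,60,0,-50,2,0,60,0,-50,2,0,60,0,-50,2,0,60,0,-50,2,0,60,0,-50,2,0,60,0,0,0,0]'; python3 - <<'E'
from h import *
plan((.46,.30,.33),(1,0))
E
```

```text
clock: 10.65
tcp_pos: [0.468, 0.1305, 0.3285]
orientation: [2.188, 0.066, -2.195]
contact_force: [0.7, -0.6, 0.5]
grip_width: 0.0601
t 10.65 tcp [0.468  0.1305 0.3285] Rx [-0.003  0.001 -1.   ] Ry [ 0.06  -0.998 -0.001] q [-0.26  0.09 -0.15  1.86  0.01  1.2  -1.92] w 0.0601 shift [  -1.4 -169.7   -2.1] turn -1.511
```

```bash
python3 -m pendant '[60,0,0,0,-0.18,60,0,0,0,-0.18,60,0,0,0,-0.18,60,0,0,0,-0.18,60,0,0,0,-0.18,60,0,0,0,-0.18,60,0,0,0,-0.18,60,0,0,0,-0.18,60,0,0,0,0]'; python3 - <<'E'
from h import *
plan((.46,.30,.33),(1,0))
p,d,c=grab('wrist','w3.png');W=cloud(d,c)
rect=lambda P:cv2.minAreaRect((P[:,:2]*1000).astype(np.float32))
def near(x,y,rad,z0,z1):
    m=(np.hypot(W[...,0]-x,W[...,1]-y)<rad)&(W[...,2]>z0)&(W[...,2]<z1);print(m.sum());return W[m]
for a in [(.46,.30,.05,.24,.27),(.487,.012,.09,.06,.11),(.684,.172,.03,.2,.23)]:
    P=near(*a)
    if len(P)>5: print(rect(P),P.mean(0))
E
```

```text
clock: 11.78
tcp_pos: [0.4693, 0.1251, 0.329]
orientation: [1.267, 1.17, -1.271]
contact_force: [-0.3, 0.6, -0.2]
grip_width: 0.0597
t 11.78 tcp [0.4693 0.1251 0.329 ] Rx [-0.002 -0.001 -1.   ] Ry [ 0.997 -0.082 -0.002] q [-0.19  0.09 -0.21  1.85  0.02  1.2  -0.49] w 0.0597 shift [  -1.1  -23.5 -173.6] turn -0.082
0
2096
((483.1078796386719, 12.29727554321289), (121.22840118408203, 52.93650817871094), 81.07892608642578) [0.48251213 0.0169299  0.08743447]
1748
((681.9072875976562, 173.490234375), (41.47072982788086, 41.978294372558594), 52.83447265625) [0.67867325 0.17442502 0.21169136]
```

View pics/w3.png

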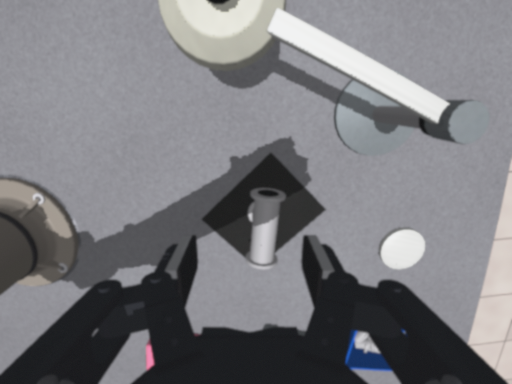

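Wrist view: lamp head at (225,30), hinge top at (468,120) and tee at (265,228). Measured: tee (0.483,0.012), hinge (0.682,0.1735). Target arm azimuth is 219°, against about 150° now.

```bash
python3 -m pendant '[60,0,-7,-44,0,60,0,-7,-44,0,60,0,-7,-44,0,60,0,-7,-44,0,60,0,0,0,0]'; python3 - <<'E'
from h import *
plan((.4565,.3025,.222),(1,0))
p,d,c=grab('wrist');W=cloud(d,c)
m=(np.hypot(W[...,0]-.456,W[...,1]-.30)<.05)&(W[...,2]>.24)&(W[...,2]<.27);print(m.sum())
if m.sum()>5: print(cv2.minAreaRect((W[m][:,:2]*1000).astype(np.float32)))
E
```

```text
clock: 12.45
tcp_pos: [0.4541, 0.3074, 0.3295]
orientation: [1.265, 1.174, -1.266]
contact_force: [-0.7, -0.2, 0.7]
grip_width: 0.0597
t 12.45 tcp [0.4541 0.3074 0.3295] Rx [-0.002  0.001 -1.   ] Ry [ 0.997 -0.077 -0.002] q [-0.42  0.21 -0.34  1.71  0.07  1.23 -0.85] w 0.0597 shift [107.5   3.    4.8] turn -0.077
990
((457.7580871582031, 299.6992492675781), (28.635202407836914, 29.043487548828125), 72.9447250366211)
```

```bash
python3 -m pendant '[60,0,4,6,0,60,40,0,0,0,60,40,0,0,0,60,27,0,0,0,60,0,0,0,0,30,0,0,0,0,0,0,0,0,0,0,0,0,0,0,0,0,0,0,0]' 50; python3 - <<'E'
from h import *
o=r.get_obs();plan((.4575,.301,.222));print(o['contact_force'],o['moment'])
# arc plan: hinge H, swing in N rows, chord per row in tool frame
R=Ro.from_rotvec(o['orientation']).as_matrix()
H=np.array([.6825,.1735]);p=o['tcp_pos'][:2];a0=np.arctan2(*(p-H)[::-1]);rad=np.hypot(*(p-H))
T=np.array([.4835,.0123]);a1=np.arctan2(*(T-H)[::-1])%(2*np.pi);print('rad',rad,'a0',a0,'a1',a1,'swing',a1-a0)
st=.1;c=np.array([np.cos(a0+st)-np.cos(a0),np.sin(a0+st)-np.sin(a0),0])*260
print('row shift (tool), same each row when turning -0.1:',(R.T@c).round(2))
E
```

```text
clock: 13.62
tcp_pos: [0.4583, 0.2994, 0.2255]
orientation: [1.269, 1.173, -1.266]
contact_force: [-4.9, 1.9, 5.6]
grip_width: 0.0284
t 13.62 tcp [0.4583 0.2994 0.2255] Rx [ 0.     0.003 -1.   ] Ry [ 0.997 -0.079 -0.   ] q [-0.41  0.29 -0.34  1.85  0.11  1.01 -0.87] w 0.0284 shift [ 3.5 -0.9 -1.5]
[-4.85632192  1.85334282  5.61246344] [ 0.40439478  1.36287267 -0.20660154]
rad 0.2571603175715444 a0 2.6298882335142 a1 3.822431824889066 swing 1.1925435913748657
row shift (tool), same each row when turning -0.1: [-0.07 -9.71 24.11]
```

```bash
python3 -m pendant '[0,0,-4.8,12,-0.05,0,0,-4.8,12,-0.05,0,0,-4.8,12,-0.05,0,0,-4.8,12,-0.05,0,0,-4.8,12,-0.05,0,0,-4.8,12,-0.05,0,0,0,0,0]'; cat > arc.py <<'E'
from h import *
o=r.get_obs()
R=Ro.from_rotvec(o['orientation']).as_matrix()
H=np.array([.6825,.1735]);p=o['tcp_pos'][:2];a0=np.arctan2(*(p-H)[::-1])%(2*np.pi);rad=np.hypot(*(p-H))
T=np.array([.4835,.0123]);a1=np.arctan2(*(T-H)[::-1])%(2*np.pi)
e=np.array([np.cos(a0),np.sin(a0)])
print('t',o['clock'],'rad',rad.round(4),'left',(a1-a0).round(3),'radial force',(o['contact_force'][:2]@e).round(1),o['contact_force'],o['moment'],'w',o['grip_width'],'z',o['tcp_pos'][2],'q7',o['joints'][6])
for st in (.05,.1):
    c=np.array([np.cos(a0+st)-np.cos(a0),np.sin(a0+st)-np.sin(a0),0])*260;print(st,(R.T@c).round(2))
E
python3 arc.py
```

```text
clock: 14.5
tcp_pos: [0.4306, 0.2258, 0.2254]
orientation: [1.043, 1.31, -1.045]
contact_force: [-15.3, 0.3, 13.8]
grip_width: 0.0291
t 14.5 rad 0.2573 left 0.886 radial force 15.1 [-15.33324116   0.25475301  13.7746837 ] [ 0.26616941  3.09891492 -0.09423368] w 0.029064566967193225 z 0.2253774533423328 q7 -0.46856043992703444
0.05 [-0.   -5.09 11.96]
0.1 [-1.000e-02 -9.580e+00  2.416e+01]
```

```bash
python3 -m pendant '[0,-3,-2.8,-1.2,0,0,0,-4.8,12,-0.05,0,0,-4.8,12,-0.05,0,0,-4.8,12,-0.05,0,0,-4.8,12,-0.05,0,0,-4.8,12,-0.05,0,0,-4.8,12,-0.05,0,0,0,0,0]'; python3 arc.py
```

```text
clock: 15.5
tcp_pos: [0.4263, 0.1465, 0.2255]
orientation: [0.815, 1.414, -0.821]
contact_force: [-5.3, -0.3, -8.5]
grip_width: 0.0287
t 15.5 rad 0.2577 left 0.576 radial force 5.3 [-5.26046534 -0.28092456 -8.48880558] [7.41241155e-04 9.21570408e-01 4.09758075e-01] w 0.02870329313197612 z 0.22552306920572412 q7 -0.005997248639225327
0.05 [ 0.02 -4.95 12.02]
0.1 [ 0.04 -9.29 24.27]
```

```bash
python3 -m pendant '[0,1,-4.8,12,-0.05,0,0,-4.8,12,-0.05,0,0,-4.8,12,-0.05,0,0,-4.8,12,-0.05,0,0,-4.8,12,-0.05,0,0,-4.8,12,-0.05,0,0,-4.8,12,-0.05,0,0,-4.8,12,-0.05,0,0,-4.8,12,-0.05,0,0,-4.8,12,-0.05,0,0,0,0,0]'; python3 arc.py; python3 - <<'E'
from scipy.optimize import least_squares
from bench import r
import numpy as np
P=np.array([[.4583,.2994],[.4306,.2258],[.4263,.1465],r.get_obs()['tcp_pos'][:2]])
s=least_squares(lambda h:np.hypot(*(P-h).T)-.26,[.68,.17]);H=s.x;print(H,s.fun)
T=np.array([.4835,.0123]);d=T-H;print(np.hypot(*d),'knob goal',H+d/np.hypot(*d)*.26)
E
```

```text
clock: 16.88
tcp_pos: [0.471, 0.0251, 0.2254]
orientation: [0.427, 1.532, -0.437]
contact_force: [-13.5, -7.4, 7.0]
grip_width: 0.0284
t 16.875 rad 0.2584 left 0.069 radial force 15.3 [-13.46618924  -7.4257921    7.02359383] [-1.25431337  2.58647312  0.80638319] w 0.028413184796597272 z 0.22543424099803452 q7 0.7718987766717132
0.05 [-0.   -4.85 12.06]
0.1 [-1.000e-02 -9.100e+00  2.434e+01]
[0.68511234 0.17247958] [-9.11094364e-05  3.76882980e-05  1.12988701e-04 -8.47418268e-05]
0.25749763940639275 knob goal [0.48154073 0.01074338]
```

```bash
python3 -m pendant '[0,-1,-2.3,-1,0,0,0,-3.3,8.3,-0.035,0,0,-3.3,8.3,-0.035,0,0,0,0,0,0,0,0,0,0]'; python3 arc.py
```

```text
clock: 17.5
tcp_pos: [0.4811, 0.0115, 0.2255]
orientation: [0.374, 1.541, -0.379]
contact_force: [-4.5, -1.7, -7.4]
grip_width: 0.0292
t 17.5 rad 0.2585 left 0.004 radial force 4.5 [-4.45968416 -1.6615259  -7.42755394] [-0.60853857  0.85337859  0.47737738] w 0.029159824365693993 z 0.22553431663558013 q7 0.8735861885621596
0.05 [-1.000e-02 -4.920e+00  1.203e+01]
0.1 [-2.000e-02 -9.230e+00  2.429e+01]
```

Knob is at the goal. Next I open and lift straight up, then move off toward −y/+z for a clear view.

```bash
python3 -m pendant '[30,0,0,0,0,60,0,0,0,0,60,0,0,0,0,60,-40,0,0,0,60,-40,0,0,0,60,-40,0,0,0,60,-40,0,0,0,60,-40,0,0,0,60,-30,0,0,0,60,0,0,0,0,60,0,0,0,0]'; python3 - <<'E'
from h import *
P={}
for n in('scene','side','wrist'):
    p,d,c=grab(n,'end_'+n+'.png');W=cloud(d,c);P[n]=p
    m=(np.hypot(W[...,0]-.482,W[...,1]-.011)<.05)&(W[...,2]>.235)&(W[...,2]<.275)
    t=(np.hypot(W[...,0]-.4835,W[...,1]-.012)<.09)&(W[...,2]>.07)&(W[...,2]<.12)
    k=(np.hypot(W[...,0]-.51,W[...,1]+.332)<.06)&(W[...,2]>.075)&(W[...,2]<.12)
    for l,q in(('knob',m),('tee',t),('key',k)):
        if q.sum()>20: print(n,l,q.sum(),cv2.minAreaRect((W[q][:,:2]*1000).astype(np.float32)))
    for b in('tee','bin','blank','wrench'):
        for o in nets.look_for(b,n)[:1]: print(n,b,round(o['score'],2),np.round(o['location'],3))
o=r.get_obs();print(o['clock'],o['tcp_pos'],o['contact_force'])
z=lambda im,u,v:cv2.resize(im[v-75:v+75,u-100:u+100],(400,300),interpolation=cv2.INTER_CUBIC)
cv2.imwrite('pics/e.png',cv2.cvtColor(np.hstack([z(P['scene'],250,220),z(P['side'],270,200)]),cv2.COLOR_RGB2BGR))
E
```

```text
clock: 18.88
tcp_pos: [0.4827, 0.0132, 0.456]
orientation: [0.376, 1.538, -0.376]
contact_force: [0.6, 0.7, -0.6]
grip_width: 0.0598
scene knob 64 ((479.58673095703125, 10.527434349060059), (25.584636688232422, 34.856204986572266), 30.365432739257812)
scene tee 149 ((491.7121887207031, 8.183948516845703), (123.83599090576172, 47.12981414794922), 77.88078308105469)
scene key 92 ((512.5980834960938, -336.4076232910156), (65.19216918945312, 13.607215881347656), 10.764625549316406)
scene tee 0.48 [ 0.494 -0.013  0.076]
scene bin 0.95 [ 0.71  -0.282  0.044]
scene blank 0.6 [ 0.756 -0.095  0.02 ]
scene wrench 0.48 [0.612 0.46  0.005]
side knob 66 ((481.76007080078125, 16.756649017333984), (25.99281883239746, 32.93824005126953), 33.43104934692383)
side tee 193 ((493.4198303222656, 28.589519500732422), (98.46625518798828, 55.64533996582031), 85.34463500976562)
side key 86 ((511.9967956542969, -326.5701599121094), (61.733055114746094, 28.987781524658203), 21.135839462280273)
side tee 0.59 [0.479 0.037 0.079]
side bin 0.7 [ 0.704 -0.275  0.043]
side blank 0.85 [ 0.747 -0.084  0.013]
side wrench 0.67 [0.61  0.459 0.006]
wrist knob 444 ((477.06097412109375, 14.856319427490234), (28.461408615112305, 28.756393432617188), 63.53651428222656)
wrist key 362 ((507.87060546875, -331.3794250488281), (65.6824951171875, 15.118318557739258), 11.88399600982666)
wrist bin 0.8 [ 0.747 -0.258  0.049]
wrist blank 0.67 [ 0.746 -0.087  0.016]
wrist wrench 0.64 [0.61  0.463 0.003]
19.625 [0.48273727 0.01301405 0.45632257] [ 0.52812568  0.39399059 -0.53220253]
```

View pics/e.png

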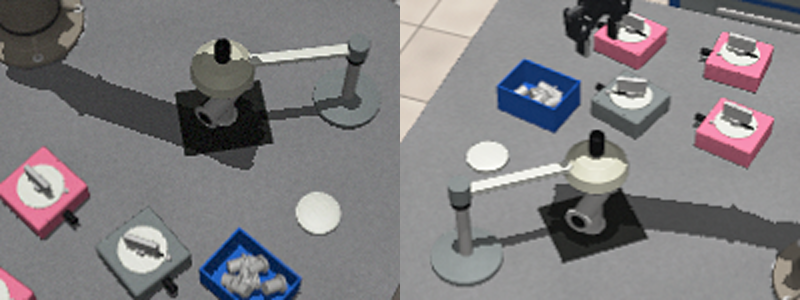

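Crops: the lamp head sits over the tee on the mat in both views, and everything else is in place. The knob measures (0.480,0.013) and the tee (0.484,0.012). The key is still at its stop angle.

```bash
python3 -c "
from bench import r
print(r.hand_in())"
```

```text
the job is handed in; nothing more can be done
None
```

I wound the grey timer's key to its stop, swung the lamp head over the tee, and handed the job in at about 19.6 s of the 70 s allowed.

- **Timer key:** I wound it clockwise in three consecutive turns on one grip, without re-gripping between them, because the wrist range allowed it. At the end the moment rose to 4.8 N m. The pointer lines up with the pin to within about 2°, so I take it to be fully wound.
- **Disagreement on the key:** The images show the wing turned about 2.31 rad, not 2.6. The gripper itself turned about 2.5 rad. I take this to mean the key did not start at zero. The joint value itself could not be read, so the only evidence is the pointer at the pin and the hard stop.
- **Lamp:** I gripped the knob and swung the arm about 1.19 rad counter-clockwise. Afterwards the knob measured about (0.480, 0.013) and the tee about (0.484, 0.012), so the head is roughly 5 mm off centre.
- **Tee:** It looks upright and unmoved in the scene and side pictures. The last depth and network readings of it were up to about 25 mm off, because the lamp head hides part of it. My centring figure therefore uses the clear view taken before the swing.
- **Bin, blank flange and wrench:** They read within a few mm of their start in the scene and side views. One wrist reading put the bin 40 mm off. It disagrees with the other two cameras, and I take it as a partial view.
- **Robot:** It ended clear of everything, with its TCP 0.456 m above the bench and only noise-level contact force.

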